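# Wind the variable transformer up to its limit tab and tag it

## Task

Bring the variable transformer up to its limit: turn the big three-armed dial clockwise until its white pointer stands opposite the red tab, without running past the tab. Then hang the red tag by its hole on the sloping brass peg of the tag stand, so that it hangs down freely against the stand, and let go. Leave the other things on the bench where they are.

Things in the scene. Friction and masses are not known exactly. Their poses are not given: they have to be found in the camera images.
- transformer: the variable transformer, a grey wedge-shaped housing fixed to the bench, 200 mm deep (x) and 220 mm wide (y), 50 mm high at the front and 123 mm at the rear; origin at the centre of its underside, its x axis runs from front to rear, and at yaw 0 points away from the robot
- dial_center (a point): the dial's axis at the surface of the sloped panel, 86 mm above the bench. Its z axis is the panel's outward normal, leaning 0.35 rad (20 degrees) from vertical towards the front; its x axis points up the slope, its y axis to the left. Heights above the panel are along this z
- carry_handle (a point): middle of the fixed steel carrying handle, a round bar 10 mm thick over the middle of the dial, along the panel's x axis (same axes as dial_center), 45 to 55 mm above the panel; its legs stand 93 to 97 mm either side of the dial's axis. The dial's arms pass under it; a finger reaching down to them cannot pass it and must be lifted over
- dial (a joint): the dial's angle in rad, 0 to 5 (end stops), growing clockwise seen from above the panel: the pointer stands at angle 2.5 - value about the panel's z axis, counted from its x axis. It turns stiffly (0.2 N m, about 4 N at the arms) and stays where it is left. Its arms can be pushed with the closed fingertips
- pointer (a point): outer end of the white-lined arm, 65 mm from the axis, 12 mm above the panel; its x axis points outwards. The dial is a grey disc of radius 65 mm (top 9 mm above the panel) with a black hub of radius 17 mm (top 36 mm) and three black radial arms 120 degrees apart, each 16 mm wide, from the hub to 63 mm from the axis, top 34 mm; the one with the white line is the pointer
- limit_tab (a joint): where the red limit tab stands, in the dial's angle convention (equal values = pointer at the tab); clamped, it does not move. It stands 1.9 to 3.3 rad clockwise of where the dial starts
- red_mark (a point): the point at the dial's rim level with the red limit tab, 65 mm from the axis, 12 mm above the panel, so that it coincides with the pointer's point when set; its x axis points outwards. The tab itself is a red block 13 x 7 x 14 mm on the panel, 70 to 83 mm from the axis
- tag: the red tag: a rigid plastic plate 130 x 50 x 6 mm lying flat with a 27 mm hole near its +x end and a black grip rib on top, 50 mm long (x), 24 mm wide (y), top 26 mm above the underside, centred at x = -15 mm; 0.06 to 0.13 kg; origin at the centre of the underside, x towards the hole, z up. It lies in front of the stand, hole end towards it
- tag_hole (a point): centre of the tag's hole, at x = 45 mm, 3 mm above its underside; same axes as the tag
- tag_stand: the tag stand, fixed: a disc foot of 50 mm radius and an upright flat bar 30 mm wide, 12 mm thick and 215 mm high, whose front face is the plane x = 0 of its frame; origin at the centre of the foot's underside, its front faces its -x, roughly towards the robot
- peg_root (a point): where the brass peg's axis leaves the stand's bar, 190 mm above the bench. The peg is a plain round rod of 10 mm diameter that rises at 45 degrees towards the stand's -x (the robot)
- peg_tip (a point): the peg's free end (centre of its rounded end), 60 mm from the root along the peg
- oil_bottle: bystander: small blue plastic bottle, 42 mm diameter, 115 mm tall, standing; origin at the centre of its underside
- green_jar: bystander: green glass jar, 54 mm diameter, 100 mm tall, standing; origin at the centre of its underside
- brush: bystander: flat brush 170 mm long lying with its handle towards the robot; origin at the centre of its underside
- swab_cup: bystander: black cup of white swabs, 76 mm diameter, 85 mm tall, standing; origin at the centre of its underside
- tin: bystander: low green tin, 84 mm diameter, 45 mm tall; origin at the centre of its underside
Mind the look-alikes: they are no part of the job. What is shaped like the tag_stand but pink or purple is not meant. Several things look just like the tag: the one meant starts farthest from the robot's base.

How it is judged (in metres and radians):
On the way, in this order (a step that is already met when the one before it is completed fails the run):
1. the dial's pointer has been brought to the red tab (distance between pointer and red_mark below 0.005 m and velocity of joint dial between -0.05 and 0.05 rad/s), for 0.3 s.
2. the tag hangs on the peg (distance between pointer and red_mark below 0.005 m and distance between tag_hole and peg_root below 0.03 m and angle between tag's own x axis and vertical below 0.45 rad and linear speed of tag below 0.03 m/s and height (world z) of tag above 0.09 m), for 0.2 s.
At the end, for the whole second after the job is handed in: The pointer's end is within 5 mm of the mark point at the tab (about 4 degrees), and the tag hangs at rest on the peg: its hole's centre within 30 mm of the peg's root, its long axis within 0.45 rad of vertical, its origin more than 90 mm above the bench (all of step 2); the robot touches nothing.
It fails at once if the dial is turned past the red tab by more than 9 mm at the pointer (8 degrees) (y of pointer in the frame of red_mark below -0.009 m and x of pointer in the frame of red_mark above -0.045 m).
It fails at once if a bystander is moved by more than 30 mm (distance of any of oil_bottle, green_jar, brush, swab_cup, tin from where it was at the start of the episode above 0.03 m).
It also fails if it takes over 67 s, if anything falls off the work surface, if the arm or the gripper's body presses on something with over 40 N, if the wrist force passes 120 N, or if a joint passes its speed limit or range.

## Robot

A 6-joint arm with a two-finger parallel gripper is mounted at the origin on the work surface. World frame = base frame: x ahead of the robot, y to its left, z up, the work surface at z = 0. Lengths are in mm, angles in rad, forces in N, time in s.
With the tool pointing down it reaches from about 350 to 775 mm from the base axis. Payload 7.3 kg.
Tool frame: the origin (TCP) lies midway between the tips of the shut fingers; the grasp point (between the pads) lies 19 mm behind it; z points along the fingers, y is the line along which they close (so a half turn about z gives the same grasp; the last joint's range is limited). The gripper opens to 92 mm and grips with 3 to 60 N. Pads are 19 mm wide; open, the fingers measure 130 mm over their backs; the gripper's body (75 mm by 190 mm) begins 47 mm behind the grasp point.
Start: joints at [1.196, 0.342, 1.524, -0, 1.275, -0.146], TCP at [119.058, 511.341, 226.741] pointing down, gripper open.
Joint ranges: [-2.53, 2.53], [-0.77, 2.02], [0.04, 2.7], [-1, 4.14], [0.28, 2.66], [-3.11, 3.11]. Speed limits (rad/s): [2.57, 2.57, 3.14, 3.14, 3.14, 3.14].

## Interface

Orientations are given as [roll, pitch, yaw] about the fixed x, y, z axes, in that order (R = Rz(yaw) Ry(pitch) Rx(roll)).
In Python, from plant import bot gives the robot as it stands.
- The arm moves only by the tool jog_arm, never from a script. Its arguments are lists of equal length, an entry for each row: "dp": the shift along the tool's x, y, z in m, a list of three; "twist": the turn about the tool's z in degrees. A call has 1 to 10 rows; each row shifts and turns the commanded pose from where the row before left it, along the tool's axes as they then stand; what a row does not reach is not made up. A row lasts 1/8 s, in which the tool goes at most 62.5 mm and 10.7 degrees, less where a joint would pass 70% of its speed; a pose out of reach is approached as far as the arm can. A call is refused whole if a number of a shift passes 0.0625 or a number of a turn 10.7, either way. A call with a gripper value outside its range is refused whole. "jaw" is the finger opening in m, from 0 to 0.0918, set as the call begins (left out, the last holds). The fingers move at their own pace and stop on an object; the grip force is fixed at half the most. Time passes only in rows, so rows that do not move let the fingers close. It gives the time, the measured TCP pose, the force, the opening and the grip force at its end, in the units of the state.
- bot.get_obs(): the state, without advancing time (a new reading comes with each control period).
- bot.capture(name): name is "scene" or "top" or "wrist"; returns the picture (480x640x3 uint8, blue, green, red); there is no depth.
- bot.camera_params(name): a dict with "fx", "fy", "cx", "cy" (pixels), "k1" (the pictures are not rectified: a ray, as slopes to the right and down, at radius r is drawn at 1 + k1 r^2 times it, then the intrinsics apply), "R" (3x3) and "t" (3): a world point X has camera coordinates R X + t. Camera axes: x right, y down, z forward; pixel columns grow to the right and rows downward; lengths in mm; the calibration is good to about 2 mm. A picture is of the moment at which its call begins: read the wrist's pose just before it. camera_params takes no time and is no camera call; for the wrist camera it gives the pose at the moment of the call.
- bot.close_job(): hands the job in; it is judged then, once.
Trained networks look in the newest picture that a camera, given by its name, has taken for a name from the list of things; names that differ only in an ending like _2 or _b are one class to them, and where a whole thing is asked for, a point or a joint stands for the part that bears it (a point fixed in the world has none). Each returns a list of dicts, best first, with "confidence" (0 to 1); they miss things now and then, are a little off and sometimes report something else, mostly with a low value. They report only what shows in the picture. A call takes as long as a camera call. They do not tell look-alikes from the thing itself.
- bot.find_in(camera, label): "bbox" ([centre column, centre row, width, height] in pixels, round what is visible of it).
- bot.masks_of(camera, label): "pixels" (480x640 bool, what is visible of it) and "bbox" ([centre column, centre row, width, height] in pixels, round what is visible of it).
The state is a dict: "time": time; "joint_positions": joint angles; "dq": joint speeds; "tau": joint torques, N m; "tool_pos": TCP position; "tcp_rot": TCP orientation; "contact_force": force on the tool from outside, world axes, zero at the start; "moment": the same for the moment, N m; "grip_width": finger opening in mm; "finger_force": force on a finger pad.
Only numpy, scipy, OpenCV 4.12 (cv2) and the standard library are available. Lean on these libraries where they do the work, as an engineer would, in place of code of your own. Each camera call takes 0.05 s, during which the arm holds its last target. There are 200 camera calls.

## Working session

There is one attempt and no reset: what is moved stays moved. The work goes in short steps, Python scripts to look and compute and a tool call to move; the robot and the scene stay as the last step left them, time stands still between calls to the robot, and variables do not carry over. Pictures are saved under pics/ and viewed, at most 10 in all, crops included, and the job is handed in when it is done.

Besides the shell and the picture viewer there is one more tool, called after "Emit:" as name([rows], argument=value, ...), one row to a line, values as JSON. jog_arm: Moves the arm, as the interface text tells. Its arguments: {"type":"object","properties":{"dp":{"type":"array"},"twist":{"type":"array"},"jaw":{"type":"number"}},"required":["dp","twist"]}

```bash
ls; mkdir -p pics; python3 - <<'E'
from plant import bot
import cv2,numpy as np
for n in ("scene","top"):
    im=bot.capture(n); cv2.imwrite(f"pics/{n}0.png",im)
    p=bot.camera_params(n); print(n,p)
print(bot.get_obs())
E
```

```text
pics
scene {'fx': 524.5609303714808, 'fy': 524.5609303714808, 'cx': 322.0688802181232, 'cy': 244.29496990967337, 'k1': 0.0452860143682562, 'R': array([[-0.11136855,  0.99358916,  0.0194325 ],
       [ 0.60917476,  0.08370411, -0.78860619],
       [-0.78517715, -0.07598814, -0.61459145]]), 't': array([  46.56702327, -175.17358917, 1807.97908953])}
top {'fx': 478.32135415323467, 'fy': 478.32135415323467, 'cx': 320.26346800691596, 'cy': 238.9064664385013, 'k1': -0.06373747326099559, 'R': array([[-0.04780796, -0.99884611, -0.00456627],
       [-0.9747278 ,  0.04765135, -0.2182546 ],
       [ 0.21822035, -0.00598343, -0.97588118]]), 't': array([  22.60378019,  499.64126652, 1510.53984338])}
{'time': 0.1, 'joint_positions': array([ 1.19603939e+00,  3.42633829e-01,  1.52490624e+00,  2.64110264e-05,
        1.27544089e+00, -1.46005010e-01]), 'dq': array([ 0.00064929, -0.00211089, -0.00315211, -0.00066009, -0.00138095,
        0.0018207 ]), 'tau': array([ 1.51464199e-03, -4.31998372e+01, -2.44691652e+01,  7.19531067e-02,
        5.24609245e-02, -7.46769319e-05]), 'tool_pos': array([118.88691372, 510.98392742, 226.12977714]), 'tcp_rot': array([-3.14022279e+00, -2.26968233e-04,  2.91283287e+00]), 'contact_force': array([ 0.56723361,  0.36401919, -0.21467645]), 'moment': array([ 0.01889459, -0.01154497,  0.00386928]), 'finger_force': 0.0, 'grip_width': 91.80614182943924}
```

View pics/scene0.png

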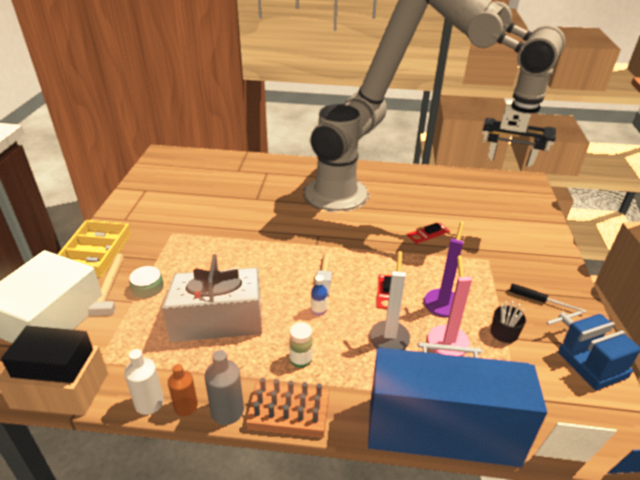

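View pics/top0.png

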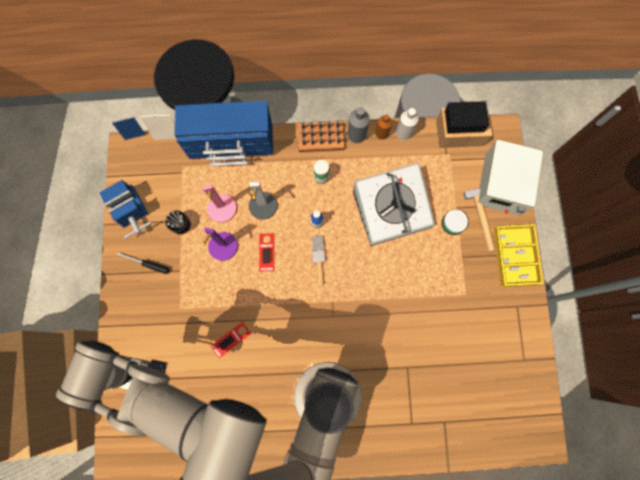

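The scene view shows the arm and bench. In the top view:
- **Transformer:** at (395,203), with the red tab near (400,180).
- **Stands:** the grey one is at (262,205). The pink (220,207) and purple (222,245) ones are look-alikes.
- **Tags:** there are two, at (267,252) and (231,340). The base is near (328,395), so (267,252) is farther away and is the one meant. It also lies in front of the grey stand.

I'll confirm with one enlarged crop.

```bash
cat > h.py <<'E'
import numpy as np,cv2
from scipy.spatial.transform import Rotation as Ro
from scipy.optimize import least_squares
def proj(p,X):
    c=np.atleast_2d(X)@p["R"].T+p["t"]; s=c[:,:2]/c[:,2:]
    s=s*(1+p["k1"]*(s**2).sum(1,keepdims=True))
    return s*[p["fx"],p["fy"]]+[p["cx"],p["cy"]]
def ray(p,uv):
    d=(np.array(uv,float)-[p["cx"],p["cy"]])/[p["fx"],p["fy"]]; s=d.copy()
    for _ in range(20): s=d/(1+p["k1"]*(s@s))
    return -p["R"].T@p["t"], p["R"].T@np.array([s[0],s[1],1])
def onz(p,uv,z):
    o,d=ray(p,uv); return o+d*(z-o[2])/d[2]
E
python3 - <<'E'
from h import *
from plant import bot
im=bot.capture("top"); p=bot.camera_params("top")
a=cv2.resize(im[155:250,345:445],(400,380),interpolation=cv2.INTER_CUBIC)
b=cv2.resize(im[175:270,225:325],(400,380),interpolation=cv2.INTER_CUBIC)
cv2.imwrite("pics/c1.png",np.hstack([a,b]))
for uv in [(267,252),(231,340)]:
    x=onz(p,uv,3);print(x,np.hypot(x[0],x[1]))
for l,z in dict(tag=13,oil_bottle=57,green_jar=50,brush=5,swab_cup=42,tin=22,tag_stand=0,transformer=60).items():
    for m in bot.masks_of("top",l)[:4]:
        print(l,round(m["confidence"],2),np.round(m["bbox"]),np.round(onz(p,m["bbox"][:2],z)))
        if l=="tag":
            ys,xs=np.nonzero(m["pixels"]); P=np.array([onz(p,(x,y),6)[:2] for x,y in zip(xs,ys)])
            print(cv2.minAreaRect(P.astype(np.float32)))
E
```

```text
[475.43988688 179.53176113   3.        ] 508.2073782299773
[189.59132238 304.09184866   3.        ] 358.35278977895473
tag 0.97 [268. 252.  18.  34.] [475. 177.  13.]
((479.10540771484375, 183.0059814453125), (132.79302978515625, 51.49815368652344), 0.02821657806634903)
tag 0.6 [233. 340.  37.  31.] [190. 296.  13.]
((192.7375946044922, 306.88165283203125), (53.13514709472656, 132.06300354003906), 35.40753173828125)
oil_bottle 0.63 [317. 219.  15.  21.] [568.   5.  57.]
oil_bottle 0.37 [264. 200.  32.  34.] [642. 179.  57.]
green_jar 0.53 [321. 171.  12.  23.] [738. -15.  50.]
brush 0.66 [318. 262.  15.  49.] [434.  10.   5.]
swab_cup 0.83 [180. 224.  25.  21.] [578. 467.  42.]
swab_cup 0.32 [395. 202.  40.  38.] [ 618. -258.   42.]
tin 0.87 [454. 223.  24.  25.] [ 541. -456.   22.]
tin 0.28 [396. 203.  40.  37.] [ 621. -266.   22.]
tag_stand 0.97 [262. 202.  29.  38.] [654. 193.   0.]
tag_stand 0.86 [220. 246.  38.  34.] [505. 340.   0.]
tag_stand 0.67 [219. 205.  37.  35.] [650. 342.  -0.]
transformer 0.9 [394. 203.  82.  81.] [ 611. -253.   60.]
transformer 0.23 [266. 200.  33.  33.] [640. 174.  60.]
```

View pics/c1.png

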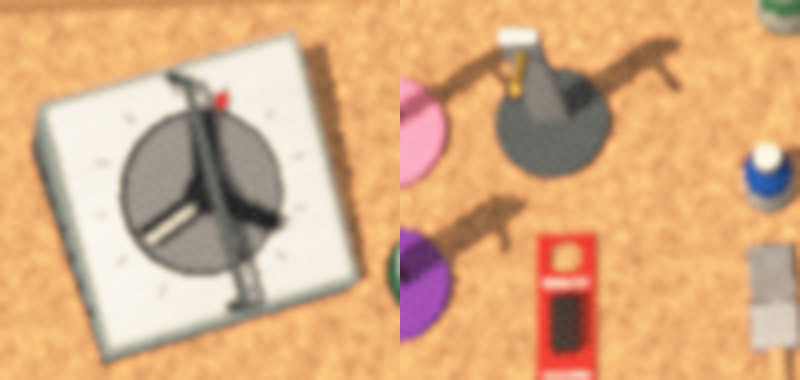

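The crop confirms both points. The far tag has its hole end towards the grey stand. The dial's white pointer is at lower left, about (150,240) in the crop, and the red tab is at (221,100). I'll move over the dial for a wrist look.

```bash
cat >> h.py <<'E'
def tw(obs):
    return obs["tool_pos"],Ro.from_euler("xyz",obs["tcp_rot"]).as_matrix()
def plan(obs,pts,yaw=None,step=55):
    """world waypoints -> tool-frame rows; twist first spread over rows"""
    pos,R=tw(obs); y0=obs["tcp_rot"][2]
    segs=[];p=pos
    for q in pts:
        q=np.array(q,float); n=max(1,int(np.ceil(np.linalg.norm(q-p)/step))); segs+= [(q-p)/n]*n; p=q
    dy=0 if yaw is None else (yaw-y0+np.pi)%(2*np.pi)-np.pi
    tws=np.full(len(segs),-np.degrees(dy)/len(segs))
    y=y0; dp=[]
    for s,t in zip(segs,tws):
        A=Ro.from_euler("xyz",[np.pi,0,y]).as_matrix(); dp.append([round(v/1000,4) for v in A.T@s]); y-=np.radians(t)
    for i in range(0,len(dp),10): print("dp",dp[i:i+10],"tw",[round(float(t),1) for t in tws[i:i+10]])
E
python3 - <<'E'
from h import *
from plant import bot
o=bot.get_obs(); w=bot.camera_params("wrist"); pos,R=tw(o)
c=-w["R"].T@w["t"]; print("cam in tool",R.T@(c-pos),"axes",np.round(w["R"]@R,2),w["fx"])
p=bot.camera_params("top")
f=lambda u,v:(345+u/4,155+v/4)
C=onz(p,f(205,190),95);print("C",C)
h1=onz(p,f(180,75),170);h2=onz(p,f(240,295),100);print(np.arctan2(*(h1-h2)[1::-1]))
plan(o,[[150,450,310],[C[0]-70,C[1],330]],np.pi+.3)
E
```

```text
cam in tool [  75.17189172    1.09013604 -158.27147208] axes [[-0.    1.    0.  ]
 [-0.96 -0.   -0.28]
 [-0.28 -0.    0.96]] 374.5351925231532
C [ 600.22703142 -253.59504713   95.        ]
0.26839609460206143
dp [[np.float64(-0.022), np.float64(-0.0264), np.float64(-0.0416)], [np.float64(-0.0212), np.float64(-0.027), np.float64(-0.0416)], [np.float64(-0.0328), np.float64(-0.0421), np.float64(-0.0013)], [np.float64(-0.0315), np.float64(-0.0431), np.float64(-0.0013)], [np.float64(-0.0301), np.float64(-0.044), np.float64(-0.0013)], [np.float64(-0.0287), np.float64(-0.0449), np.float64(-0.0013)], [np.float64(-0.0273), np.float64(-0.0458), np.float64(-0.0013)], [np.float64(-0.0259), np.float64(-0.0466), np.float64(-0.0013)], [np.float64(-0.0244), np.float64(-0.0474), np.float64(-0.0013)], [np.float64(-0.0229), np.float64(-0.0481), np.float64(-0.0013)]] tw [-1.8, -1.8, -1.8, -1.8, -1.8, -1.8, -1.8, -1.8, -1.8, -1.8]
dp [[np.float64(-0.0214), np.float64(-0.0488), np.float64(-0.0013)], [np.float64(-0.0199), np.float64(-0.0495), np.float64(-0.0013)], [np.float64(-0.0183), np.float64(-0.0501), np.float64(-0.0013)], [np.float64(-0.0168), np.float64(-0.0506), np.float64(-0.0013)], [np.float64(-0.0152), np.float64(-0.0511), np.float64(-0.0013)], [np.float64(-0.0136), np.float64(-0.0516), np.float64(-0.0013)], [np.float64(-0.012), np.float64(-0.052), np.float64(-0.0013)]] tw [-1.8, -1.8, -1.8, -1.8, -1.8, -1.8, -1.8]
```

Emit:
jog_arm([
  [-0.022,-0.0265,-0.0415],
  [-0.021,-0.027,-0.0415],
  [-0.033,-0.042,-0.001],
  [-0.0315,-0.043,-0.001],
  [-0.03,-0.044,-0.001],
  [-0.0285,-0.045,-0.001],
  [-0.0275,-0.046,-0.001],
  [-0.026,-0.0465,-0.001],
  [-0.0245,-0.0475,-0.001],
  [-0.023,-0.048,-0.001],
], twist=[-1.8,-1.8,-1.8,-1.8,-1.8,-1.8,-1.8,-1.8,-1.8,-1.8], jaw=0.0)

```text
time: 1.8
tool_pos: [354.2, 73.3, 318.1]
tcp_rot: [3.141, 0.001, -3.055]
contact_force: [1.3, -0.5, 0.3]
grip_width: 1.1
finger_force: 0.0
```

Emit:
jog_arm([
  [-0.0215,-0.049,-0.001],
  [-0.02,-0.0495,-0.001],
  [-0.0185,-0.05,-0.001],
  [-0.017,-0.0505,-0.001],
  [-0.015,-0.051,-0.001],
  [-0.0135,-0.0515,-0.001],
  [-0.012,-0.052,-0.001],
], twist=[-1.8,-1.8,-1.8,-1.8,-1.8,-1.8,-1.8])

```text
time: 2.68
tool_pos: [533.4, -254.1, 324.7]
tcp_rot: [-3.142, 0.0, -2.835]
contact_force: [0.4, 0.2, 1.1]
grip_width: 0.7
finger_force: 0.0
```

```bash
cat > look.py <<'E'
import sys
from h import *
from plant import bot
w=bot.camera_params("wrist"); o=bot.get_obs(); im=bot.capture("wrist"); n=sys.argv[1]
cv2.imwrite(f"pics/{n}.png",im); np.savez(f"{n}.npz",im=im,**w); print(o["tool_pos"],o["tcp_rot"],o["time"])
E
python3 look.py w1
```

```text
[ 533.39130625 -254.09359046  324.71558754] [-3.14159232e+00  3.06779859e-04 -2.83546433e+00] 2.675
```

View pics/w1.png

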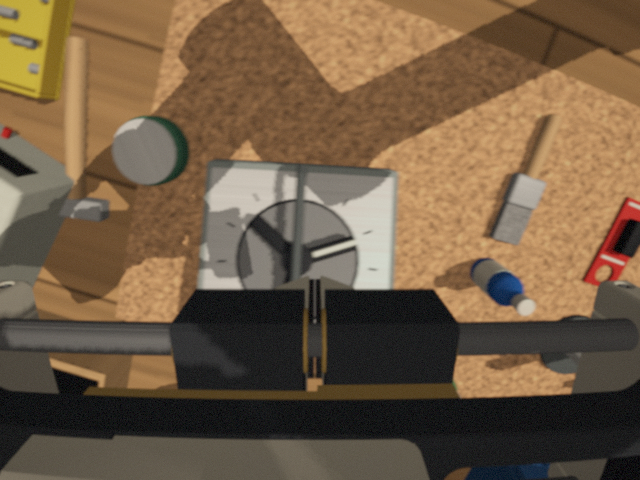

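The wrist view shows the dial at (297,260), partly hidden by the gripper, with the white pointer at (335,248). The tab is hidden behind the gripper, so I'll move forward to uncover it.

Emit:
jog_arm([
  [-0.05,0,0],
  [-0.05,0,0],
  [-0.02,0,0],
  [0,0,0],
  [0,0,0],
], twist=[0,0,0,0,0])

```text
time: 3.35
tool_pos: [646.5, -216.6, 324.7]
tcp_rot: [3.141, -0.001, -2.837]
contact_force: [0.1, -0.3, 0.9]
grip_width: 0.5
finger_force: 0.0
```

```bash
python3 look.py w2; python3 - <<'E'
import cv2
im=cv2.imread("pics/w2.png"); cv2.imwrite("pics/w2c.png",cv2.resize(im[0:310,150:450],(580,600),interpolation=cv2.INTER_CUBIC))
E
```

```text
[ 646.53383552 -216.61858385  324.71448526] [ 3.14146016e+00 -5.19327842e-04 -2.83667515e+00] 3.35
```

View pics/w2c.png

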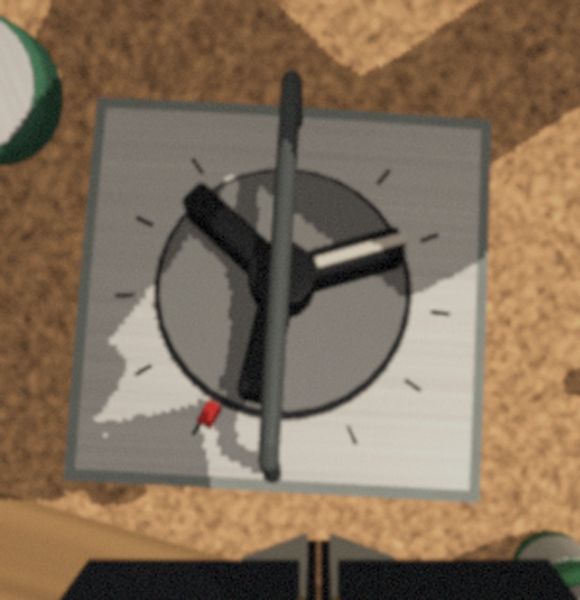

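The crop shows the housing corners clearly, with the pointer at crop (360,250), the tab at (208,413) and the handle in between. I'll fit the pose and angles.

```bash
cat >> h.py <<'E'
A=.35
def panel(tx):
    """tx=(x,y,yaw) -> dial centre, panel rotation"""
    x,y,a=tx; Rp=Ro.from_euler("z",a).as_matrix()@np.array([[np.cos(A),0,-np.sin(A)],[0,1,0],[np.sin(A),0,np.cos(A)]])
    return np.array([x,y,86.]),Rp
def pp(tx,P): c,R=panel(tx); return c+np.atleast_2d(P)@R.T
def pol(r,f,h): return np.array([r*np.cos(f),r*np.sin(f),h])
E
cat > fit.py <<'E'
from h import *
w=np.load("w2.npz"); g=lambda u,v:np.array([150+u/1.9333,v/1.9355])
cor=np.array([g(103,101),g(490,122),g(67,480),g(480,498)])
def cw(t):
    L=np.array([[-100,-110,50],[-100,110,50],[100,-110,123],[100,110,123.]])
    return Ro.from_euler("z",t[2]).apply(L)+[t[0],t[1],0]
# disc extremes left/right too
r=least_squares(lambda t:(proj(w,cw(t))-cor).ravel(),[610,-255,.27]); tx=r.x
print(tx,np.round(r.fun,1)); np.save("tx.npy",tx)
print("centre->crop",(proj(w,pp(tx,[0,0,9]))-[150,0])*1.9344,"leg tops",(proj(w,pp(tx,[[95,0,50],[-95,0,50],[0,0,36]]))-[150,0])*1.9344)
def ang(px,r_,h,x0):
    q=least_squares(lambda v:(proj(w,pp(tx,pol(v[1],v[0],h)))-px).ravel(),[x0,r_]); return q.x
im=w["im"].astype(int); m=(im[...,2]>120)&(im[...,1]<90)&(im[...,0]<90); m[:, :240]=0;m[:,290:]=0;m[:180]=0;m[240:]=0
ys,xs=np.nonzero(m); px=np.array([xs.mean(),ys.mean()]);print("red",len(xs),px)
for h in (7,11,14): print("tab",h,ang(px,76,h,-.4))
print("ptr",ang(g(403,238),63,34,2.),ang(g(403,238),63,20,2.),ang(g(360,250),40,34,2.))
print("arm2",ang(g(193,197),63,34,-2.2),"arm3",ang(g(252,397),63,34,-.1))
E
python3 fit.py
```

```text
[ 6.02811996e+02 -2.48029442e+02  2.51199368e-01] [-2.2 -1.3  1.4 -1.1 -0.4  0.6  1.1  2.3]
centre->crop [[284.99677378 288.30460065]] leg tops [[271.33227656 464.24010284]
 [293.67685951  73.92766989]
 [283.50507665 271.81676287]]
red 95 [258.2        212.75789474]
tab 7 [-0.49140614 75.89239606]
tab 11 [-0.48188292 76.06968017]
tab 14 [-0.47477006 76.20715205]
ptr [ 1.92328848 61.92222455] [ 1.99217185 65.53360659] [ 1.93057747 39.59684728]
arm2 [-2.23250716 59.67302284] arm3 [-0.18856468 63.12696837]
```

```bash
cat >> h.py <<'E'
def rect(c,d,L0,L1,hw):
    d=np.array(d);n=np.array([-d[1],d[0]]);c=np.array(c)
    return np.array([c+d*L0+n*hw,c+d*L1+n*hw,c+d*L1-n*hw,c+d*L0-n*hw],np.float32)
def hit(u,v,phi,side,h=20,hv=19,hu=10.1):
    uu=u+(34-h)*np.tan(A) if side>0 else u
    b=np.array([[uu-hu,v-hv],[uu+hu,v-hv],[uu+hu,v+hv],[uu-hu,v+hv]],np.float32)
    a=rect([0,0],[np.cos(phi),np.sin(phi)],15,63,8)
    return cv2.intersectConvexConvex(b,a)[0]>0.5
def pushed(u,v,phi,side,**k):
    while hit(u,v,phi,side,**k) and phi>-4: phi-=.005
    return phi
E
python3 - <<'E'
from h import *
from plant import bot
tx=np.load("tx.npy")
for u in range(-55,30,8): print(u,round(pushed(u,42,1.92,1),2),pp(tx,[u,42,20]).round(1)[0])
print("right")
for u in range(45,-50,-8): print(u,round(pushed(u,-42,.65-2.0944,-1)+2.0944,2),pp(tx,[u,-42,20]).round(1)[0])
o=bot.get_obs(); s=pp(tx,[-52,42,20])[0]
plan(o,[[*s[:2],325],[*s[:2],s[2]+60],s],tx[2]+np.pi,45)
E
```

```text
-55 1.92 [ 535.7 -221.9   85.9]
-47 1.92 [ 543.  -220.    88.7]
-39 1.84 [ 550.2 -218.2   91.4]
-31 1.7 [ 557.5 -216.3   94.2]
-23 1.56 [ 564.8 -214.4   96.9]
-15 1.23 [ 572.1 -212.6   99.6]
-7 0.92 [ 579.4 -210.7  102.4]
1 0.69 [ 586.6 -208.8  105.1]
9 1.92 [ 593.9 -207.   107.9]
17 1.92 [ 601.2 -205.1  110.6]
25 1.92 [ 608.5 -203.2  113.4]
right
45 0.65 [ 647.6 -279.9  120.2]
37 0.65 [ 640.3 -281.8  117.5]
29 0.65 [ 633.  -283.6  114.7]
21 0.57 [ 625.7 -285.5  112. ]
13 0.32 [ 618.4 -287.4  109.2]
5 -0.01 [ 611.2 -289.2  106.5]
-3 -0.27 [ 603.9 -291.1  103.8]
-11 -0.46 [ 596.6 -293.   101. ]
-19 0.65 [ 589.3 -294.9   98.3]
-27 0.65 [ 582.  -296.7   95.5]
-35 0.65 [ 574.8 -298.6   92.8]
-43 0.65 [ 567.5 -300.5   90. ]
dp [[np.float64(0.0348), np.float64(0.0094), np.float64(0.0)], [np.float64(0.0348), np.float64(0.0092), np.float64(0.0)], [np.float64(0.0349), np.float64(0.009), np.float64(0.0)], [np.float64(0.0), np.float64(-0.0), np.float64(0.0445)], [np.float64(0.0), np.float64(-0.0), np.float64(0.0445)], [np.float64(-0.0), np.float64(-0.0), np.float64(0.0445)], [np.float64(0.0), np.float64(-0.0), np.float64(0.0445)], [np.float64(0.0), np.float64(-0.0), np.float64(0.03)], [np.float64(0.0), np.float64(-0.0), np.float64(0.03)]] tw [0.3, 0.3, 0.3, 0.3, 0.3, 0.3, 0.3, 0.3, 0.3]
```

Emit:
jog_arm([
  [0.035,0.009,0],
  [0.035,0.009,0],
  [0.035,0.009,0],
  [0,0,0.044],
  [0,0,0.045],
  [0,0,0.044],
  [0,0,0.045],
  [0,0,0.03],
  [0,0,0.03],
  [0,0,0],
], twist=[1,1,1,0,0,0,0,0,0,0])

```text
time: 4.65
tool_pos: [536.9, -220.0, 85.4]
tcp_rot: [3.139, -0.003, -2.89]
contact_force: [0.9, -0.3, 0.3]
grip_width: 0.3
finger_force: 0.0
```

Emit:
jog_arm([
  [-0.0072,0,-0.0026],
  [-0.0072,0,-0.0026],
  [-0.0072,0,-0.0026],
  [-0.0072,0,-0.0026],
  [-0.0072,0,-0.0026],
], twist=[0,0,0,0,0])

```text
time: 5.28
tool_pos: [571.8, -209.9, 100.4]
tcp_rot: [3.138, -0.004, -2.888]
contact_force: [-9.4, 2.5, -0.9]
grip_width: 0.6
finger_force: 4.5
```

Emit:
jog_arm([
  [-0.0072,0,-0.0026],
  [-0.0072,0,-0.0026],
  [0,0,0],
], twist=[0,0,0])

```text
time: 5.65
tool_pos: [587.6, -207.6, 106.4]
tcp_rot: [-3.141, -0.001, -2.888]
contact_force: [-4.8, -0.2, 0.0]
grip_width: -0.1
finger_force: 2.0
```

```bash
python3 - <<'E'
from h import *
from plant import bot
tx=np.load("tx.npy");o=bot.get_obs();c,R=panel(tx); print(R.T@(o["tool_pos"]-c))
p=o["tool_pos"];b=p-8*R[:,0];s=pp(tx,[48,-42,20])[0]
plan(o,[b,[*b[:2],225],[*s[:2],225],s],tx[2]+np.pi,50)
E
```

```text
[ 2.58289346 42.96512136 20.72907783]
dp [[np.float64(0.0075), np.float64(0.0), np.float64(0.0027)], [np.float64(-0.0), np.float64(0.0), np.float64(-0.0405)], [np.float64(0.0), np.float64(0.0), np.float64(-0.0405)], [np.float64(0.0), np.float64(0.0), np.float64(-0.0405)], [np.float64(-0.0252), np.float64(-0.0425), np.float64(-0.0)], [np.float64(-0.0252), np.float64(-0.0425), np.float64(-0.0)], [np.float64(0.0), np.float64(-0.0), np.float64(0.0346)], [np.float64(-0.0), np.float64(-0.0), np.float64(0.0346)], [np.float64(0.0), np.float64(-0.0), np.float64(0.0346)]] tw [0.0, 0.0, 0.0, 0.0, 0.0, 0.0, 0.0, 0.0, 0.0]
```

Emit:
jog_arm([
  [0.008,0,0.001],
  [0,0,-0.04],
  [0,0,-0.04],
  [0,0,-0.04],
  [-0.025,-0.0425,0],
  [-0.025,-0.0425,0],
  [0,0,0],
  [0,0,0.034],
  [0,0,0.034],
  [0,0,0.034],
], twist=[0,0,0,0,0,0,0,0,0,0])

```text
time: 6.9
tool_pos: [649.5, -279.0, 122.3]
tcp_rot: [-3.14, 0.002, -2.888]
contact_force: [0.4, 0.2, 0.9]
grip_width: 0.2
finger_force: 0.0
```

Emit:
jog_arm([
  [0.0075,0,0.0027],
  [0.0075,0,0.0027],
  [0.0075,0,0.0027],
  [0.0075,0,0.0027],
  [0.0075,0,0.0027],
  [0,0,0],
], twist=[0,0,0,0,0,0])

```text
time: 7.65
tool_pos: [614.8, -290.9, 111.1]
tcp_rot: [-3.136, 0.005, -2.889]
contact_force: [3.7, -3.4, 1.0]
grip_width: 0.6
finger_force: 2.1
```

```bash
python3 - <<'E'
from h import *
from plant import bot
tx=np.load("tx.npy");o=bot.get_obs();c,R=panel(tx); q=R.T@(o["tool_pos"]-c);print(q,pushed(q[0],q[1],.65-2.0944,-1)+2.0944)
E
```

```text
[  9.50440637 -44.53438044  23.26143137] 0.2000000000000095
```

Emit:
jog_arm([
  [0.006,0,0.0022],
  [0.006,0,0.0022],
  [0,0,0],
  [-0.012,0,-0.003],
  [0,0,-0.05],
  [0,0,-0.055],
  [0,0,-0.055],
  [0,0.03,-0.045],
  [0,0.03,0],
  [0,0,0],
], twist=[0,0,0,0,0,0,0,0,0,0])

```text
time: 8.9
tool_pos: [598.2, -228.7, 313.0]
tcp_rot: [3.141, -0.0, -2.886]
contact_force: [0.2, -0.4, -0.6]
grip_width: 0.9
finger_force: 0.0
```

```bash
python3 look.py w3; python3 - <<'E'
import cv2
im=cv2.imread("pics/w3.png"); cv2.imwrite("pics/w3c.png",cv2.resize(im[0:310,150:450],(580,600),interpolation=cv2.INTER_CUBIC))
E
```

```text
[ 598.23137659 -228.71951178  312.99439332] [ 3.14148704e+00 -8.44246886e-05 -2.88626511e+00] 8.9
```

View pics/w3c.png

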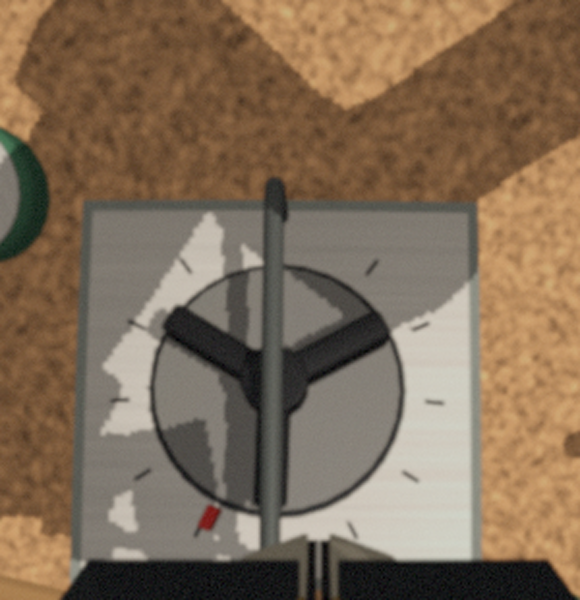

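The pointer is now under the handle at crop (270,505). The other arm ends are at (170,317) and (384,325), and the tab is at (208,517).

```bash
cat > fit2.py <<'E'
from h import *
tx0=np.load("tx.npy")
w=np.load("w3.npz"); g=lambda u,v:np.array([150+u/1.9333,v/1.9355])
def ang(px,r_,h,x0,tx):
    return least_squares(lambda v:(proj(w,pp(tx,pol(v[1],v[0],h)))-px).ravel(),[x0,r_]).x
im=w["im"].astype(int); m=(im[...,2]>120)&(im[...,1]<90)&(im[...,0]<90); m[:, :240]=0;m[:,290:]=0;m[:230]=0;m[285:]=0
ys,xs=np.nonzero(m); px=np.array([xs.mean(),ys.mean()]);print("red",len(xs),px)
# refine pose incl. disc extremes left/right (152,392),(403,392), corners
obs=np.array([g(85,203),g(474,204)])
def cw(t):
    L=np.array([[-100,-110,50],[-100,110,50]]);return Ro.from_euler("z",t[2]).apply(L)+[t[0],t[1],0]
print("corner res",proj(w,cw(tx0))-obs)
print("tab",ang(px,76,10,-.5,tx0))
a=[ang(g(170,317),63,34,-2.1,tx0)[0]+2.0944, ang(g(384,325),63,34,2.1,tx0)[0]-2.0944, ang(g(271,505),63,34,0,tx0)[0]]
print(a,np.mean(a))
E
python3 fit2.py
```

```text
red 38 [256.60526316 267.63157895]
corner res [[-0.18747885 -0.76851551]
 [ 2.83614033 -1.00858482]]
tab [-0.49883414 78.14080104]
[np.float64(-0.007797406634318271), np.float64(-0.04643598049228759), np.float64(-0.03399595600555589)] -0.029409781044053913
```

```bash
python3 - <<'E'
from h import *
from plant import bot
tx=np.load("tx.npy");o=bot.get_obs()
s=pp(tx,[12,-43,21])[0]
plan(o,[[*s[:2],313],s],tx[2]+np.pi,50)
for hu in (10.1,4.5):
  print([ (u,round(pushed(u,-43,.2-2.0944,-1,hu=hu)+2.0944,2)) for u in range(2,-26,-3)])
E
```

```text
dp [[np.float64(-0.0019), np.float64(-0.0308), np.float64(-0.0004)], [np.float64(-0.0019), np.float64(-0.0308), np.float64(-0.0004)], [np.float64(0.0), np.float64(-0.0), np.float64(0.0406)], [np.float64(0.0), np.float64(-0.0), np.float64(0.0406)], [np.float64(0.0), np.float64(-0.0), np.float64(0.0406)], [np.float64(0.0), np.float64(-0.0), np.float64(0.0406)], [np.float64(0.0), np.float64(-0.0), np.float64(0.0406)]] tw [0.0, 0.0, 0.0, 0.0, 0.0, 0.0, 0.0]
[(2, -0.09), (-1, -0.19), (-4, -0.27), (-7, -0.35), (-10, -0.41), (-13, -0.46), (-16, -0.51), (-19, -0.55), (-22, -0.59), (-25, -0.62)]
[(2, 0.11), (-1, -0.0), (-4, -0.11), (-7, -0.2), (-10, -0.28), (-13, -0.35), (-16, -0.42), (-19, -0.47), (-22, -0.52), (-25, -0.56)]
```

Emit:
jog_arm([
  [-0.002,-0.031,0],
  [-0.002,-0.031,0],
  [0,0,0.04],
  [0,0,0.04],
  [0,0,0.04],
  [0,0,0.04],
  [0,0,0.043],
  [0,0,0],
], twist=[0,0,0,0,0,0,0,0])

```text
time: 9.95
tool_pos: [615.8, -289.8, 104.8]
tcp_rot: [3.136, -0.006, -2.89]
contact_force: [-0.3, -0.1, 0.4]
grip_width: 0.5
finger_force: 0.0
```

Emit:
jog_arm([
  [0.0054,0,0.002],
  [0.0054,0,0.002],
  [0.0054,0,0.002],
  [0.0054,0,0.002],
  [0,0,0],
], twist=[0,0,0,0,0])

```text
time: 10.58
tool_pos: [598.0, -295.6, 102.9]
tcp_rot: [-3.139, 0.004, -2.889]
contact_force: [3.6, 0.5, 3.8]
grip_width: 0.2
finger_force: 2.6
```

```bash
python3 - <<'E'
from h import *
from plant import bot
tx=np.load("tx.npy");o=bot.get_obs();c,R=panel(tx); q=R.T@(o["tool_pos"]-c);print(q,o["contact_force"])
for hu in (10.1,4.5):print(pushed(q[0],q[1],.2-2.0944,-1,hu=hu)+2.0944)
E
```

```text
[ -9.72883634 -44.88764325  21.49295736] [3.55307736 0.4771243  3.83866279]
-0.35999999999998833
-0.2299999999999911
```

Emit:
jog_arm([
  [-0.012,0,-0.003],
  [0,0,-0.05],
  [0,0,-0.055],
  [0,0,-0.055],
  [-0.04,0.03,-0.045],
  [-0.04,0.03,0],
  [0,0,0],
], twist=[0,0,0,0,0,0,0])

```text
time: 11.45
tool_pos: [670.3, -213.2, 305.1]
tcp_rot: [3.14, -0.001, -2.884]
contact_force: [-0.2, -0.3, -0.9]
grip_width: 0.3
finger_force: 0.0
```

```bash
python3 look.py w4; python3 - <<'E'
import cv2
im=cv2.imread("pics/w4.png"); cv2.imwrite("pics/w4c.png",cv2.resize(im[0:310,150:450],(580,600),interpolation=cv2.INTER_CUBIC))
E
```

```text
[ 670.27344565 -213.18958891  305.13508705] [ 3.14028860e+00 -8.68865836e-04 -2.88387702e+00] 11.45
```

View pics/w4c.png

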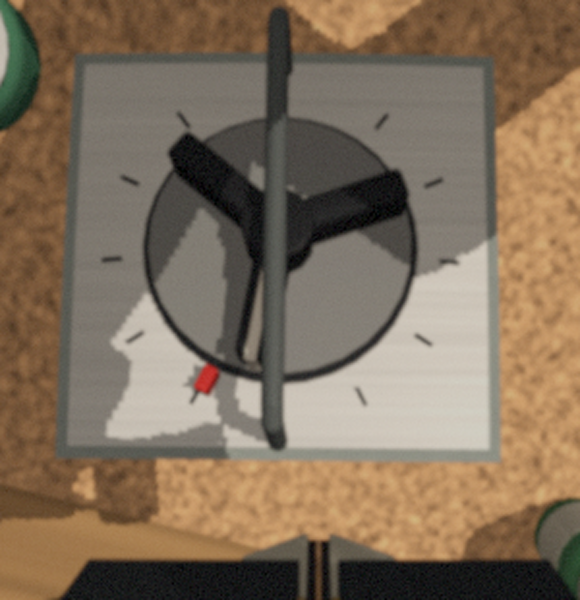

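The pointer's white line now ends at (250,361), left of the handle. The tab is at (207,378), still about 0.25 rad further on.

```bash
cat > fit3.py <<'E'
import sys
from h import *
def run(name,cor,P,A2,A1,box):
    w=np.load(name+".npz"); g=lambda q:np.array([150+q[0]/1.9333,q[1]/1.9355])
    L=np.array([[-100,-110,50],[-100,110,50],[100,-110,123],[100,110,123.]])
    f=lambda t:(proj(w,Ro.from_euler("z",t[2]).apply(L)+[t[0],t[1],0])-np.array([g(c) for c in cor])).ravel()
    r=least_squares(f,[603,-248,.25]); tx=r.x; print(tx,r.fun.round(1))
    ang=lambda px,r_,h,x0:least_squares(lambda v:(proj(w,pp(tx,pol(v[1],v[0],h)))-px).ravel(),[x0,r_]).x
    im=w["im"].astype(int); m=(im[...,2]>120)&(im[...,1]<100)&(im[...,0]<100); k=np.zeros_like(m); x0,x1,y0,y1=box; k[y0:y1,x0:x1]=1; m&=k
    ys,xs=np.nonzero(m); print("tab",ang(np.array([xs.mean(),ys.mean()]),76,9,-.5))
    print("ptr",ang(g(P),63,34,-.3),"a2",ang(g(A2),63,34,-2.3)+[2.0944,0],"a1",ang(g(A1),63,34,1.8)-[2.0944,0])
    return tx
if __name__=="__main__":
    tx=run("w4",[(77,57),(491,60),(60,456),(497,459)],(250,361),(182,145),(403,186),(240,275,180,210))
E
python3 fit3.py
```

```text
[ 6.02947093e+02 -2.49351970e+02  2.48715797e-01] [-1.1 -1.1  1.1 -1.5 -2.3  1.5  2.2  1.8]
tab [-0.47608223 76.4209322 ]
ptr [-0.17450966 65.07668857] a2 [-0.17614786 58.5699624 ] a1 [-0.21424214 60.63919954]
```

```bash
python3 - <<'E'
from h import *
from plant import bot
tx=np.load("tx.npy");o=bot.get_obs()
for hv in (19,14,9):
  hu=min(np.arange(1,13,.1),key=lambda x:abs(pushed(-9.73,-44.9,.2-2.0944,-1,hu=x,hv=hv)+2.0944+.185))
  print(hv,hu,[(u,round(pushed(u,-44.9,.2-2.0944,-1,hu=hu,hv=hv)+2.0944,2)) for u in range(-10,-32,-3)])
s=pp(tx,[6,-45,21])[0]
plan(o,[[*s[:2],305],s],tx[2]+np.pi,50)
E
```

```text
19 2.7000000000000015 [(-10, -0.19), (-13, -0.26), (-16, -0.33), (-19, -0.39), (-22, -0.44), (-25, -0.49), (-28, -0.53), (-31, 0.2)]
14 7.000000000000005 [(-10, -0.19), (-13, -0.25), (-16, -0.31), (-19, -0.36), (-22, -0.4), (-25, -0.44), (-28, -0.48), (-31, -0.51)]
9 11.20000000000001 [(-10, -0.19), (-13, -0.24), (-16, -0.29), (-19, -0.33), (-22, -0.37), (-25, -0.41), (-28, -0.44), (-31, -0.47)]
dp [[np.float64(0.0371), np.float64(-0.03), np.float64(-0.0002)], [np.float64(0.0371), np.float64(-0.0301), np.float64(-0.0002)], [np.float64(0.0), np.float64(-0.0), np.float64(0.0493)], [np.float64(0.0), np.float64(-0.0), np.float64(0.0493)], [np.float64(0.0), np.float64(-0.0), np.float64(0.0493)], [np.float64(0.0), np.float64(-0.0), np.float64(0.0493)]] tw [0.0, 0.0, 0.0, 0.0, 0.0, 0.0]
```

Emit:
jog_arm([
  [0.037,-0.03,0],
  [0.037,-0.03,0],
  [0,0,0.049],
  [0,0,0.049],
  [0,0,0.049],
  [0,0,0.049],
  [0,0,0],
], twist=[0,0,0,0,0,0,0])

```text
time: 12.38
tool_pos: [608.5, -292.9, 105.1]
tcp_rot: [3.134, -0.008, -2.89]
contact_force: [0.4, -0.5, -0.6]
grip_width: 0.2
finger_force: 0.0
```

Emit:
jog_arm([
  [0.005,0,0.0018],
  [0.005,0,0.0018],
  [0.005,0,0.0018],
  [0.005,0,0.0018],
  [0.005,0,0.0018],
  [0.005,0,0.0018],
  [0,0,0],
], twist=[0,0,0,0,0,0,0])

```text
time: 13.25
tool_pos: [582.7, -301.4, 99.4]
tcp_rot: [-3.141, 0.0, -2.889]
contact_force: [2.4, -1.2, 4.7]
grip_width: 0.4
finger_force: 2.4
```

```bash
python3 - <<'E'
from h import *
from plant import bot
tx=np.load("tx.npy");o=bot.get_obs();c,R=panel(tx); q=R.T@(o["tool_pos"]-c);print(q,o["contact_force"])
E
```

```text
[-26.19608853 -46.65451937  23.78915692] [ 2.35714416 -1.2373136   4.70189641]
```

Emit:
jog_arm([
  [-0.012,0,-0.003],
  [0,0,-0.05],
  [0,0,-0.055],
  [0,0,-0.055],
  [-0.045,0.03,-0.045],
  [-0.045,0.03,0],
  [0,0,0],
], twist=[0,0,0,0,0,0,0])

```text
time: 14.12
tool_pos: [664.4, -218.0, 300.5]
tcp_rot: [3.139, -0.002, -2.884]
contact_force: [0.1, 0.1, -0.6]
grip_width: 0.6
finger_force: 0.0
```

```bash
python3 look.py w5; python3 - <<'E'
import cv2
im=cv2.imread("pics/w5.png"); cv2.imwrite("pics/w5c.png",cv2.resize(im[0:310,150:450],(580,600),interpolation=cv2.INTER_CUBIC))
E
```

```text
[ 664.36495354 -217.95328376  300.52507588] [ 3.13929532e+00 -1.81177248e-03 -2.88366494e+00] 14.125
```

View pics/w5c.png

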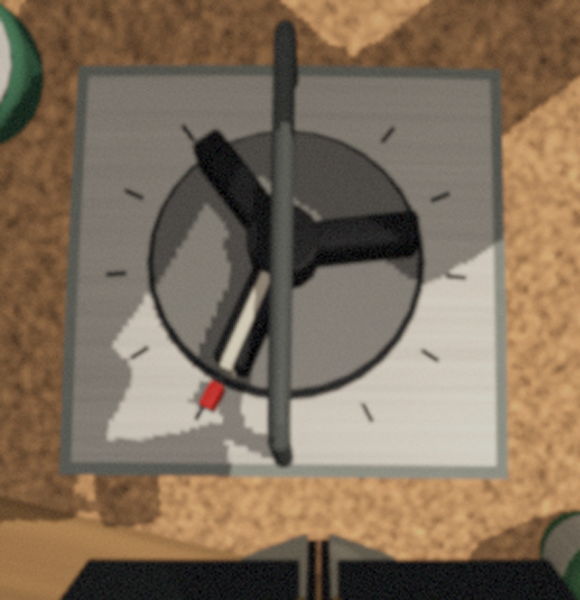

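The pointer's white line ends at (226,365), almost in line with the tab at (211,394).

```bash
python3 - <<'E'
from fit3 import *
run("w5",[(80,70),(499,72),(64,471),(505,474)],(230,370),(208,143),(418,231),(240,280,185,220))
w=np.load("w5.npz");im=w["im"]
# line-based: white line pixels
hsv=cv2.cvtColor(im,cv2.COLOR_BGR2GRAY);m=np.zeros_like(hsv);m[145:192,262:288]=hsv[145:192,262:288]
ys,xs=np.nonzero(m>150);print(len(xs));print(cv2.fitLine(np.c_[xs,ys].astype(np.float32),cv2.DIST_HUBER,0,.01,.01).ravel())
tx=np.load("tx.npy")
for f in (-.35,-.4,-.45,-.5): print(f,proj(w,pp(tx,[pol(30,f,34),pol(60,f,34)])).round(1).tolist())
E
```

```text
[ 6.02545086e+02 -2.49254210e+02  2.49855997e-01] [-0.8 -1.8  0.6 -1.7 -2.   2.   2.1  2.1]
tab [-0.47747889 76.55951436]
ptr [-0.36490188 65.04625917] a2 [-0.38476992 57.75210703] a1 [-0.45823193 61.19695265]
236
[  0.3779149  -0.9258403 273.73694   171.28632  ]
-0.35 [[285.8, 154.9], [273.5, 186.8]]
-0.4 [[284.2, 154.3], [270.3, 185.6]]
-0.45 [[282.7, 153.6], [267.1, 184.1]]
-0.5 [[281.1, 152.9], [264.1, 182.6]]
```

```bash
python3 - <<'E'
from h import *
w=np.load("w5.npz"); g=lambda u,v:np.array([150+u/1.9333,v/1.9355]); im=w["im"]
tx0=np.load("tx.npy"); yaw=.25
# refine disc edge: dark ring by sampling radial profiles around predicted ellipse
gray=cv2.GaussianBlur(cv2.cvtColor(im,cv2.COLOR_BGR2GRAY),(3,3),0).astype(float)
ths=[t for t in np.arange(-3.1,3.1,.05) if abs(np.sin(t))>.2]
best=None
def score(c):
    s=0
    for r,sg in ((64.5,-1),(58,.5),(71,.5)):
        P=proj(w,pp((*c,yaw),np.array([pol(r,t,9 if r<66 else 0) for t in ths]))).astype(np.float32)
        v=cv2.remap(gray.astype(np.float32),P[:,0].copy(),P[:,1].copy(),cv2.INTER_LINEAR).ravel(); s=s+sg*v
    return np.median(s)
sc=[(score((x,y)),x,y) for x in np.arange(596,612,.5) for y in np.arange(-257,-241,.5)]
sc.sort(reverse=True); print(sc[:5])
c=np.mean([s[1:] for s in sc[:5]],axis=0); tx=(*c,yaw); print(tx)
print("disc edges crop",[((proj(w,pp(tx,pol(65,t,9)))[0]-[150,0])*1.934).round() for t in (0,1.57,3.14,-1.57)])
ang=lambda px,r_,h,x0:least_squares(lambda v:(proj(w,pp(tx,pol(v[1],v[0],h)))-px).ravel(),[x0,r_]).x
m=(im[...,2]>120)&(im[...,1]<100)&(im[...,0]<100);m[:185]=0;m[220:]=0;m[:,:240]=0;m[:,280:]=0
ys,xs=np.nonzero(m);print("tab",ang(np.array([xs.mean(),ys.mean()]),76,9,-.5))
for y in (150,160,170,180): print("line",ang(np.array([273.74-.408*(y-171.29),y]),50,34,-.4))
print("a2",ang(g(208,143),63,34,-2.3)[0]+2.0944,"a1",ang(g(418,231),63,34,1.8)[0]-2.0944)
E
```

```text
[(np.float32(47.079834), np.float64(606.0), np.float64(-248.5)), (np.float32(46.97461), np.float64(606.5), np.float64(-248.5)), (np.float32(46.306396), np.float64(603.5), np.float64(-249.5)), (np.float32(46.263916), np.float64(604.0), np.float64(-249.0)), (np.float32(45.98584), np.float64(605.5), np.float64(-248.5))]
(np.float64(605.1), np.float64(-248.8), 0.25)
disc edges crop [array([284., 394.]), array([418., 264.]), array([287., 137.]), array([153., 262.])]
tab [-0.49276773 74.2572333 ]
line [-0.50663862 24.79404738]
line [-0.46720645 34.30146594]
line [-0.44515914 43.78435736]
line [-0.4311511  53.23004016]
a2 -0.4152828449026247 a1 -0.41378711801559587
```

The pointer is at about -0.415 and the tab at about -0.485. It needs roughly 4.5 mm more finger travel.

```bash
python3 - <<'E'
from h import *
from plant import bot
tx=np.load("tx.npy");o=bot.get_obs()
a=pp(tx,[-8,-45,21])[0];b=pp(tx,[-31,-46.6,23.8])[0]
plan(o,[[*a[:2],300.5],a,b],tx[2]+np.pi,47)
E
```

```text
dp [[np.float64(0.0268), np.float64(-0.019), np.float64(-0.0001)], [np.float64(0.0268), np.float64(-0.019), np.float64(-0.0001)], [np.float64(0.0268), np.float64(-0.019), np.float64(-0.0001)], [np.float64(0.0), np.float64(-0.0), np.float64(0.0395)], [np.float64(0.0), np.float64(-0.0), np.float64(0.0395)], [np.float64(0.0), np.float64(-0.0), np.float64(0.0395)], [np.float64(0.0), np.float64(-0.0), np.float64(0.0395)], [np.float64(0.0), np.float64(-0.0), np.float64(0.0395)], [np.float64(0.0226), np.float64(-0.0016), np.float64(0.0053)]] tw [0.0, 0.0, 0.0, 0.0, 0.0, 0.0, 0.0, 0.0, 0.0]
```

Emit:
jog_arm([
  [0.027,-0.019,0],
  [0.027,-0.019,0],
  [0.0265,-0.019,0],
  [0,0,0.0395],
  [0,0,0.0395],
  [0,0,0.0395],
  [0,0,0.0395],
  [0,0,0.0395],
  [0,0,0],
], twist=[0,0,0,0,0,0,0,0,0])

```text
time: 15.3
tool_pos: [595.9, -296.6, 100.4]
tcp_rot: [3.135, -0.007, -2.89]
contact_force: [-0.9, -0.4, -0.3]
grip_width: 0.4
finger_force: 0.0
```

Emit:
jog_arm([
  [0.0056,-0.0004,0.0015],
  [0.0056,-0.0004,0.0015],
  [0.0056,-0.0004,0.0015],
  [0.0056,-0.0004,0.001],
  [0,0,0],
], twist=[0,0,0,0,0])

```text
time: 15.92
tool_pos: [577.8, -304.9, 99.9]
tcp_rot: [-3.14, 0.001, -2.889]
contact_force: [0.9, -1.1, 2.7]
grip_width: 0.2
finger_force: 1.2
```

```bash
python3 - <<'E'
from h import *
from plant import bot
tx=np.load("tx.npy");o=bot.get_obs();c,R=panel(tx); q=R.T@(o["tool_pos"]-c);print(q,o["contact_force"])
E
```

```text
[-31.27657625 -48.91065941  26.16132688] [ 0.93159518 -1.11250421  2.742651  ]
```

Emit:
jog_arm([
  [-0.012,0,-0.003],
  [0,0,-0.05],
  [0,0,-0.055],
  [0,0,-0.055],
  [-0.047,0.03,-0.045],
  [-0.047,0.03,0],
  [0,0,0],
  [0,0,0],
], twist=[0,0,0,0,0,0,0,0])

```text
time: 16.92
tool_pos: [660.5, -224.5, 300.4]
tcp_rot: [3.141, -0.001, -2.888]
contact_force: [0.2, -0.3, -0.1]
grip_width: 0.5
finger_force: 0.0
```

```bash
python3 look.py w6; python3 - <<'E'
import cv2
im=cv2.imread("pics/w6.png"); cv2.imwrite("pics/w6c.png",cv2.resize(im[60:260,220:380],(640,600)[:0] or (480,600),interpolation=cv2.INTER_CUBIC))
E
```

```text
[ 660.52898022 -224.46948226  300.40347562] [ 3.14081029e+00 -1.49818776e-03 -2.88764098e+00] 16.925
```

View pics/w6c.png

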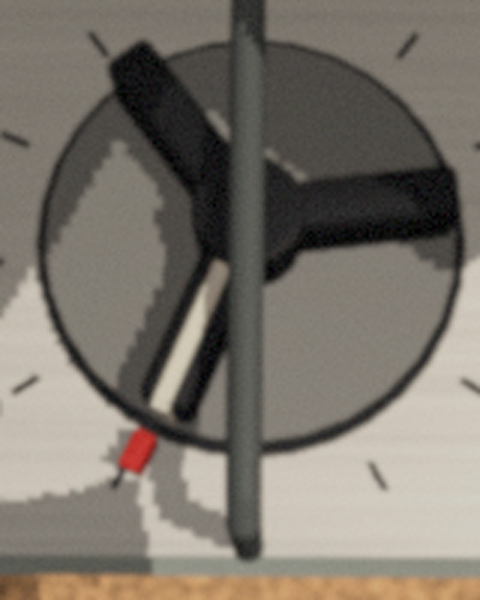

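The pointer line runs from (215,265) to (163,412) in the crop, and the tab is at (138,450). I'll quantify it with the same fit.

```bash
cat > fit4.py <<'E'
import sys
from h import *
def an(n):
    w=np.load(n+".npz"); im=w["im"]; tx=(605.1,-248.8,.25)
    gray=cv2.cvtColor(im,cv2.COLOR_BGR2GRAY)
    ang=lambda px,r_,h,x0:least_squares(lambda v:(proj(w,pp(tx,pol(v[1],v[0],h)))-px).ravel(),[x0,r_]).x
    # search the angle whose panel-frame strip at h=34 best matches white on dark
    rs=np.arange(26,60,1.)
    def smp(f,off):
        d=np.array([np.cos(f),np.sin(f)]);q=np.array([-d[1],d[0]])
        P=np.array([[*(r*d+off*q),34] for r in rs]);p=proj(w,pp(tx,P)).astype(np.float32)
        return cv2.remap(gray,p[:,0].copy(),p[:,1].copy(),cv2.INTER_LINEAR).astype(float).mean()
    F=np.arange(-.75,-.1,.01); o=np.arange(-8,9,1.)
    # per radius weighted centroid
    best=max(((smp(f,s)+smp(f,s-2)+smp(f,s+2)-1.5*smp(f,s-6)-1.5*smp(f,s+6)),f,s) for f in F for s in o)
    best0=max(((smp(f,0)+smp(f,-2)+smp(f,2)-1.5*smp(f,-6)-1.5*smp(f,6)),f) for f in F)
    m=(im[...,2]>120)&(im[...,1]<100)&(im[...,0]<100);m[:175]=0;m[225:]=0;m[:,:240]=0;m[:,285:]=0
    ys,xs=np.nonzero(m);print(n,"line f,off",best,"off0",best0,"tab",ang(np.array([xs.mean(),ys.mean()]),76,9,-.5))
    f,s=best[1:];d=np.array([np.cos(f),np.sin(f)]);e=65*d+s*np.array([-d[1],d[0]]);print("tip angle",np.arctan2(e[1],e[0]))
for n in sys.argv[1:]: an(n)
E
python3 fit4.py w4 w5 w6
python3 - <<'E'
from h import *
w=np.load("w6.npz");g=lambda u,v:np.array([220+u/3,60+v/3]);tx=(605.1,-248.8,.25)
ang=lambda px,r_,h,x0:least_squares(lambda v:(proj(w,pp(tx,pol(v[1],v[0],h)))-px).ravel(),[x0,r_]).x
print(ang(g(163,414),63,34,-.4),ang(g(133,62),63,34,-2.5)+[2.0944,0],ang(g(455,192),63,34,1.7)-[2.0944,0])
E
```

```text
w4 line f,off (np.float64(163.7941176470588), np.float64(-0.21999999999999953), np.float64(1.0)) off0 (np.float64(163.7647058823529), np.float64(-0.1999999999999995)) tab [-0.49242256 74.50723437]
tip angle -0.20461659821940437
w5 line f,off (np.float64(446.264705882353), np.float64(-0.36999999999999966), np.float64(-3.0)) off0 (np.float64(430.5294117647059), np.float64(-0.4399999999999997)) tab [-0.49276773 74.2572333 ]
tip angle -0.41612111601451085
w6 line f,off (np.float64(447.74999999999994), np.float64(-0.3899999999999997), np.float64(-2.0)) off0 (np.float64(434.3970588235294), np.float64(-0.4399999999999997)) tab [-0.48953054 74.39584862]
tip angle -0.4207595260704689
[-0.38971061 63.4227124 ] [-0.42235914 59.25054548] [-0.39325705 61.64836202]
```

The dial barely moved (-0.42 against the tab at -0.49) because the finger slid along the arm. I'll push square to the arm instead, in small steps, watching the force.

```bash
python3 - <<'E'
from h import *
from plant import bot
tx=np.load("tx.npy");o=bot.get_obs()
a=pp(tx,[-18,-62,20])[0]
plan(o,[[*a[:2],300.5],a],tx[2]+np.pi,47)
E
```

```text
dp [[np.float64(0.0284), np.float64(-0.0232), np.float64(0.0)], [np.float64(0.0284), np.float64(-0.0233), np.float64(0.0)], [np.float64(0.0284), np.float64(-0.0233), np.float64(0.0)], [np.float64(0.0), np.float64(-0.0), np.float64(0.0404)], [np.float64(0.0), np.float64(-0.0), np.float64(0.0404)], [np.float64(0.0), np.float64(-0.0), np.float64(0.0404)], [np.float64(0.0), np.float64(-0.0), np.float64(0.0404)], [np.float64(0.0), np.float64(-0.0), np.float64(0.0404)]] tw [0.0, 0.0, 0.0, 0.0, 0.0, 0.0, 0.0, 0.0]
```

Emit:
jog_arm([
  [0.0285,-0.0235,0],
  [0.0285,-0.0235,0],
  [0.0285,-0.0235,0],
  [0,0,0.04],
  [0,0,0.04],
  [0,0,0.04],
  [0,0,0.04],
  [0,0,0.04],
  [0,0,0],
], twist=[0,0,0,0,0,0,0,0,0])

```text
time: 18.1
tool_pos: [592.6, -314.4, 97.9]
tcp_rot: [3.136, -0.005, -2.89]
contact_force: [0.3, 0.7, 1.4]
grip_width: 0.8
finger_force: 0.0
```

Emit:
jog_arm([
  [0.0022,0.0032,0.0008],
  [0.0022,0.0032,0.0008],
  [0,0,0],
], twist=[0,0,0])

```text
time: 18.48
tool_pos: [589.7, -309.6, 101.2]
tcp_rot: [-3.14, 0.001, -2.889]
contact_force: [0.2, -0.5, -0.9]
grip_width: 0.5
finger_force: 0.0
```

Emit:
jog_arm([
  [0.0011,0.0016,0.0004],
  [0,0,0],
], twist=[0,0])

```text
time: 18.73
tool_pos: [588.0, -308.1, 99.5]
tcp_rot: [-3.141, 0.0, -2.889]
contact_force: [0.2, 0.1, -0.6]
grip_width: 0.6
finger_force: 0.0
```

Emit:
jog_arm([
  [0.0011,0.0016,0.0004],
  [0,0,0],
], twist=[0,0])

```text
time: 18.98
tool_pos: [586.4, -306.8, 98.7]
tcp_rot: [3.141, -0.0, -2.889]
contact_force: [-1.0, -0.4, 0.7]
grip_width: 0.5
finger_force: 0.0
```

Emit:
jog_arm([
  [0.0011,0.0016,0.0004],
  [0,0,0],
], twist=[0,0])

```text
time: 19.23
tool_pos: [584.9, -305.5, 98.3]
tcp_rot: [3.141, -0.0, -2.889]
contact_force: [-0.6, -0.4, 0.1]
grip_width: 0.5
finger_force: 0.0
```

Emit:
jog_arm([
  [0.0011,0.0016,0.0004],
  [0,0,0],
], twist=[0,0])

```text
time: 19.48
tool_pos: [583.5, -304.3, 98.0]
tcp_rot: [3.141, -0.0, -2.889]
contact_force: [0.5, -0.9, -0.2]
grip_width: 0.6
finger_force: 0.0
```

Emit:
jog_arm([
  [0.0011,0.0016,0.0004],
  [0,0,0],
], twist=[0,0])

```text
time: 19.73
tool_pos: [582.6, -303.6, 98.0]
tcp_rot: [-3.14, 0.001, -2.889]
contact_force: [2.5, -1.4, 0.3]
grip_width: 0.2
finger_force: 1.0
```

Emit:
jog_arm([
  [0.0011,0.0016,0.0004],
  [0,0,0],
], twist=[0,0])

```text
time: 19.98
tool_pos: [580.9, -302.3, 97.6]
tcp_rot: [-3.14, 0.001, -2.889]
contact_force: [3.3, -4.6, 0.6]
grip_width: 0.4
finger_force: 1.9
```

Emit:
jog_arm([
  [0.001,0.0015,0.0004],
  [0,0,0],
], twist=[0,0])

```text
time: 20.23
tool_pos: [579.1, -300.9, 96.9]
tcp_rot: [-3.141, -0.0, -2.889]
contact_force: [2.0, -4.5, 0.3]
grip_width: 0.5
finger_force: 2.0
```

Emit:
jog_arm([
  [-0.006,-0.009,-0.002],
  [0,0,-0.05],
  [0,0,-0.055],
  [0,0,-0.055],
  [-0.047,0.035,-0.045],
  [-0.04,0.035,0],
  [0,0,0],
  [0,0,0],
], twist=[0,0,0,0,0,0,0,0])

```text
time: 21.22
tool_pos: [647.7, -224.7, 295.7]
tcp_rot: [3.139, -0.003, -2.888]
contact_force: [-0.2, -0.2, 0.0]
grip_width: 0.4
finger_force: 0.0
```

```bash
python3 look.py w7; python3 fit4.py w7
```

```text
[ 647.69144786 -224.68719741  295.7412652 ] [ 3.13930601e+00 -2.64513939e-03 -2.88776035e+00] 21.225
w7 line f,off (np.float64(463.55882352941165), np.float64(-0.47999999999999976), np.float64(-2.0)) off0 (np.float64(453.39705882352945), np.float64(-0.5299999999999998)) tab [-0.50125459 71.14353285]
tip angle -0.510759526070469
```

The pointer is within about 0.02 rad of the tab, so the dial is set. Next I'll move over the tag and stand.

```bash
python3 - <<'E'
from h import *
from plant import bot
plan(bot.get_obs(),[[615,188,330]],np.pi,46)
E
```

```text
dp [[np.float64(-0.0072), np.float64(0.0408), np.float64(-0.0034)], [np.float64(-0.0062), np.float64(0.041), np.float64(-0.0034)], [np.float64(-0.0051), np.float64(0.0412), np.float64(-0.0034)], [np.float64(-0.0041), np.float64(0.0413), np.float64(-0.0034)], [np.float64(-0.003), np.float64(0.0414), np.float64(-0.0034)], [np.float64(-0.002), np.float64(0.0414), np.float64(-0.0034)], [np.float64(-0.0009), np.float64(0.0415), np.float64(-0.0034)], [np.float64(0.0001), np.float64(0.0415), np.float64(-0.0034)], [np.float64(0.0012), np.float64(0.0415), np.float64(-0.0034)], [np.float64(0.0022), np.float64(0.0414), np.float64(-0.0034)]] tw [1.4, 1.4, 1.4, 1.4, 1.4, 1.4, 1.4, 1.4, 1.4, 1.4]
```

Emit:
jog_arm([
  [-0.007,0.041,-0.0035],
  [-0.006,0.041,-0.0035],
  [-0.005,0.041,-0.0035],
  [-0.004,0.0415,-0.0035],
  [-0.003,0.0415,-0.0035],
  [-0.002,0.0415,-0.0035],
  [-0.001,0.0415,-0.0035],
  [0,0.0415,-0.0035],
  [0.001,0.0415,-0.0035],
  [0.002,0.0415,-0.0035],
], twist=[1.45,1.45,1.45,1.45,1.45,1.45,1.45,1.45,1.45,1.45])

```text
time: 22.52
tool_pos: [615.4, 188.3, 331.8]
tcp_rot: [-3.141, -0.001, 3.138]
contact_force: [2.1, 0.0, 0.1]
grip_width: 0.7
finger_force: 0.0
```

Emit:
jog_arm([
  [0,0,0],
  [0,0,0],
], twist=[0,0], jaw=0.06)

```text
time: 22.78
tool_pos: [615.8, 187.2, 331.6]
tcp_rot: [-3.141, -0.001, 3.14]
contact_force: [-0.6, 0.0, -0.8]
grip_width: 15.9
finger_force: 0.0
```

```bash
python3 look.py w8; python3 - <<'E'
import cv2
im=cv2.imread("pics/w8.png"); cv2.imwrite("pics/w8c.png",cv2.resize(im[0:300,140:540],(800,600),interpolation=cv2.INTER_CUBIC))
E
```

```text
[615.77901756 187.1826158  331.57197925] [-3.14098825e+00 -9.65618634e-04  3.14040321e+00] 22.775
```

View pics/w8c.png

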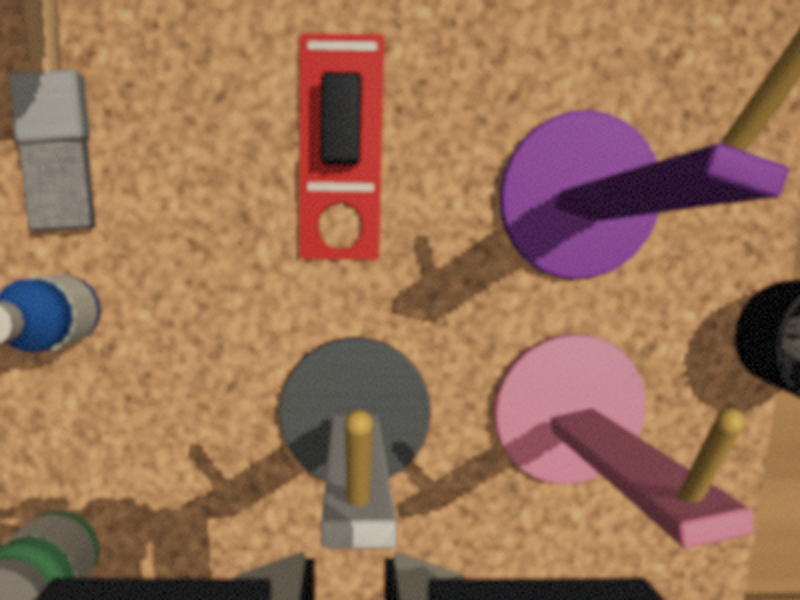

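The wrist view, in crop pixels:
- **Tag:** centre at (341,147), hole at (340,226), rib centre at about (340,118).
- **Grey stand:** foot at (355,410), peg tip at (360,424), peg root at about (358,500), top front edge of the bar from (325,520) to (395,520).

Purple and pink stands are on the right and not involved. I'll fit the poses next.

```bash
python3 - <<'E'
from h import *
from plant import bot
w=np.load("w8.npz"); g=lambda q:np.array([140+q[0]/2,q[1]/2])
s=.7071*60
L=np.array([[-s,0,190+s],[0,0,190],[0,15,215],[0,-15,215]]); O=np.array([g(q) for q in [(360,422),(358,502),(395,520),(325,520)]])
pw=lambda t,L:Ro.from_euler("z",t[2]).apply(L)+[t[0],t[1],0]
r=least_squares(lambda t:(proj(w,pw(t,L))-O).ravel(),[650,190,0]); print("stand",r.x,r.fun.round(1)); st=r.x
print("foot ctr px pred",(proj(w,pw(st,[[0,0,5.]]))[0]-[140,0])*2, "tip,root",pw(st,L[:2]))
T=np.array([[-65,-25,6],[-65,25,6],[65,-25,6],[65,25,6],[45,0,6]],float);To=np.array([g(q) for q in [(301,35),(383,37),(299,258),(379,259),(340,227)]])
r=least_squares(lambda t:(proj(w,pw(t,T))-To).ravel(),[480,183,0]); print("tag",r.x,r.fun.round(1))
tg=r.x; rib=pw(tg,[[-15,0,0.]])[0];print("rib",rib)
# rib top centre check
print("rib px",(proj(w,pw(tg,[[-40,-12,26],[-40,12,26],[10,12,26.]]))-[140,0])*2)
np.savez("tag.npz",st=st,tg=tg)
o=bot.get_obs()
plan(o,[[rib[0],rib[1],331],[rib[0],rib[1],60],[rib[0],rib[1],9]],np.pi+tg[2],50)
E
```

```text
stand [6.39914330e+02 1.92071120e+02 3.37089982e-03] [ 0.   0.6  0.4 -0.9  1.5  0.  -2.   0.2]
foot ctr px pred [355.55440863 412.08903377] tip,root [[597.48857072 191.92810637 232.426     ]
 [639.91432967 192.0711199  190.        ]]
tag [ 4.77893686e+02  1.82858073e+02 -1.76420815e-02] [-0.7 -0.6  0.8 -0.9  0.1  0.8  0.1  0.9 -0.2 -0. ]
rib [462.89602019 183.1226905    0.        ]
rib px [[320.01915731  71.25749908]
 [362.21394907  71.93454416]
 [360.50611505 163.81362878]]
dp [[np.float64(0.0382), np.float64(-0.001), np.float64(0.0002)], [np.float64(0.0382), np.float64(-0.0011), np.float64(0.0002)], [np.float64(0.0382), np.float64(-0.0011), np.float64(0.0002)], [np.float64(0.0382), np.float64(-0.0012), np.float64(0.0002)], [np.float64(0.0), np.float64(-0.0), np.float64(0.0452)], [np.float64(0.0), np.float64(-0.0), np.float64(0.0452)], [np.float64(0.0), np.float64(-0.0), np.float64(0.0452)], [np.float64(0.0), np.float64(-0.0), np.float64(0.0452)], [np.float64(0.0), np.float64(-0.0), np.float64(0.0452)], [np.float64(0.0), np.float64(-0.0), np.float64(0.0452)]] tw [0.1, 0.1, 0.1, 0.1, 0.1, 0.1, 0.1, 0.1, 0.1, 0.1]
dp [[np.float64(0.0), np.float64(-0.0), np.float64(0.0255)], [np.float64(0.0), np.float64(-0.0), np.float64(0.0255)]] tw [0.1, 0.1]
```

Emit:
jog_arm([
  [0.038,-0.001,0],
  [0.038,-0.001,0],
  [0.038,-0.001,0],
  [0.038,-0.001,0],
  [0.001,0,0.045],
  [0,0,0.045],
  [0,0,0.045],
  [0,0,0.045],
  [0,0,0.045],
  [0,0,0.045],
], twist=[0.3,0.3,0.3,0.2,0,0,0,0,0,0], jaw=0.06)

```text
time: 24.08
tool_pos: [463.1, 184.3, 60.8]
tcp_rot: [-3.142, 0.001, 3.12]
contact_force: [0.2, 0.5, -0.2]
grip_width: 60.0
finger_force: 0.0
```

Emit:
jog_arm([
  [0,0,0],
  [0,0,0],
], twist=[0,0])

```text
time: 24.32
tool_pos: [463.9, 185.4, 63.4]
tcp_rot: [3.141, 0.002, 3.121]
contact_force: [0.0, 0.1, 1.0]
grip_width: 59.9
finger_force: 0.0
```

Emit:
jog_arm([
  [0.001,-0.002,0.0265],
  [0,0,0.0265],
  [0,0,0],
  [0,0,0],
], twist=[0,0,0,0])

```text
time: 24.82
tool_pos: [463.1, 184.1, 10.8]
tcp_rot: [3.141, 0.003, 3.122]
contact_force: [-0.4, -0.0, 1.0]
grip_width: 60.2
finger_force: 0.0
```

Emit:
jog_arm([
  [0,0,0],
  [0,0,0],
  [0,0,0],
  [0,0,0],
  [0,0,0],
], twist=[0,0,0,0,0], jaw=0.0)

```text
time: 25.45
tool_pos: [461.7, 183.8, 9.0]
tcp_rot: [3.142, -0.0, 3.122]
contact_force: [-0.6, -1.4, 2.4]
grip_width: 23.7
finger_force: 30.0
```

Emit:
jog_arm([
  [0,0,-0.03],
  [0,0,-0.045],
  [0,0,-0.045],
  [0,0,-0.045],
  [0,0,-0.045],
  [0,0,-0.043],
  [-0.025,0.004,0],
  [-0.025,0.004,0],
  [0,0,0],
  [0,0,0],
], twist=[0,0,0,0,-1.3,0,0,0,0,0])

```text
time: 26.7
tool_pos: [510.9, 191.9, 261.3]
tcp_rot: [-3.141, -0.002, -3.138]
contact_force: [0.3, -0.5, -1.0]
grip_width: 24.3
finger_force: 30.0
```

```bash
python3 - <<'E'
from h import *
from plant import bot
o=bot.get_obs();print(o["tool_pos"],o["tcp_rot"])
d=np.load("tag.npz");pos,R=tw(o);y=o["tcp_rot"][2]-np.pi
pw=lambda P:Ro.from_euler("z",y).apply(np.array(P,float)+[61.2-45,0,-9])+pos
for cam in ("top","scene"):
    im=bot.capture(cam);p=bot.camera_params(cam);cv2.imwrite(f"pics/h_{cam}.png",im)
    ms=bot.masks_of(cam,"tag");hsv=cv2.cvtColor(im,cv2.COLOR_BGR2HSV)
    pr=proj(p,pw([[-65,-25,3],[-65,25,3],[65,-25,3],[65,25,3]]));print(cam,"pred bbox",pr.min(0).round(),pr.max(0).round())
    for m in ms:
        b=m["bbox"];print(round(m["confidence"],2),[b[0]-b[2]/2,b[1]-b[3]/2],[b[0]+b[2]/2,b[1]+b[3]/2])
    L=np.array([[597.5,191.9,232.4],[640,192,190]]);print("peg px",proj(p,L).round(1).tolist())
E
```

```text
[510.88447879 191.93772142 261.33432856] [-3.14134437e+00 -1.75397117e-03 -3.13820695e+00]
top pred bbox [243. 196.] [262. 240.]
0.43 [374.65, 185.3] [413.15, 221.7]
peg px [[253.1, 196.9], [254.8, 187.9]]
scene pred bbox [390. 211.] [413. 245.]
0.82 [412.15, 222.2] [449.65, 241.0]
peg px [[399.9, 253.9], [398.0, 280.5]]
```

```bash
python3 - <<'E'
from h import *
for n,(x0,x1,y0,y1) in dict(top=(230,275,180,260),scene=(380,425,195,265)).items():
    im=cv2.imread(f"pics/h_{n}.png").astype(int)[y0:y1,x0:x1]
    m=(im[...,2]>110)&(im[...,1]<85)&(im[...,0]<85)
    ys,xs=np.nonzero(m);print(n,len(xs),xs.min()+x0,xs.max()+x0,ys.min()+y0,ys.max()+y0)
    if n=="scene":
        for r,row in enumerate(m[::2]): print(r*2+y0,''.join('#' if v else '.' for v in row))
E
```

```text
top 31 232 263 185 231
scene 396 380 424 195 244
195 ...................#.........................
197 ...............................#.............
199 ##...........................................
201 ##...........................................
203 ##..........................................#
205 .............................................
207 .............................................
209 .............................................
211 .............................................
213 .............................................
215 .............................................
217 .............................................
219 .............................................
221 ...........#.................................
223 ...........#####.............................
225 ...........#####...........#####.............
227 ...........#######.........#####.............
229 ...........#####################..........###
231 ...........###...............###....#......##
233 ...........############################......
235 ...........#######.....##########......##....
237 ...........####............#####.........###.
239 ...........#####............######......#####
241 ...........#######........###############....
243 ............#####################.###........
245 .............................................
247 .............................................
249 .............................................
251 .............................................
253 .............................................
255 .............................................
257 .............................................
259 .............................................
261 .............................................
263 .............................................
```

Emit:
jog_arm([
  [-0.0085,0,0.007],
  [-0.007,0,0.007],
  [-0.007,0,0.007],
  [-0.007,0,0.007],
  [0,0,0],
], twist=[0,0,0,0,0])

```text
time: 27.52
tool_pos: [541.4, 192.0, 232.8]
tcp_rot: [-3.141, -0.002, -3.139]
contact_force: [0.7, -0.3, -1.5]
grip_width: 23.7
finger_force: 30.0
```

Emit:
jog_arm([
  [-0.0065,0,0.007],
  [-0.0065,0,0.0065],
  [0,0,0],
  [0,0,0],
], twist=[0,0,0,0])

```text
time: 28.02
tool_pos: [554.2, 192.2, 220.5]
tcp_rot: [3.141, 0.0, -3.138]
contact_force: [0.3, -0.4, -0.1]
grip_width: 23.7
finger_force: 30.0
```

```bash
python3 - <<'E'
from h import *
from plant import bot
im=bot.capture("scene");p=bot.camera_params("scene")
print(proj(p,[[615.4,192.2,214.5],[597.5,192,235],[635,192,214]]).round(1).tolist())
sub=im[238:276,384:420].astype(int)
for r,row in enumerate(sub[::1]): print(r+238,''.join('R' if b[2]>100 and b[1]<b[2]*.5 and b[0]<b[2]*.6 else 'Y' if b[2]>120 and b[1]>.6*b[2] and b[0]<.55*b[2] else '#' if b.max()<70 else '.' for b in row))
E
```

```text
[[399.2, 265.1], [400.1, 253.0], [399.2, 270.9]]
238 YYYY........##########.........YYYY.
239 YYYY........##########........YRRRRR
240 YYYY........##########.........RRRRR
241 YYYY........##########........RRRRRR
242 YYYY........##########.........RRRR.
243 YYYY........##########........YRRR.Y
244 YYYYY......###########........YYYYYY
245 YYYYYY.....###########.......YYYYYYY
246 YYYYYR.....##########.......YYYYYYYY
247 YYYYYRRY...##########.....YYYYYYYYYY
248 YYYYYRRR...##########....YYYYYYYYYYY
249 YYYYYRRRRRR##########...RR.YYYYYYYYY
250 YYYYYRRRRRR##########RRRRR.YYYYYYYYY
251 YYYYYRRRRRR###....###RRRRR.YYYYYYYYY
252 YYYYYRRRRRR...YYYY.#.RRRRR.YYYYYYYYY
253 YYYYYRRRRRRRR.YYYY..RRRRRR.YYYYYYYYY
254 YYYYYRRRRRRRR.YYYYRRRRRRRRYY..YYYYYY
255 YYYYYRRR.RRRR.YYYYRRRRRRRR.Y....YYYY
256 YYYYYRR.YY.YYYYYYYYY..RRRR.Y..YYYYYY
257 YYYYYRRRRR...YYYYYY...Y..R.YYYYYYYYY
258 YYYYYRRRRRRRRYYYYY..Y...RR.Y.YYYYYYY
259 YY.YYRRRRRRRRYYYYYRRRRRRRR.Y..YY...Y
260 YY.YYRRRRRRRRYYYY.RRRRRRRR.Y.......Y
261 Y..YYRRRRRRR.YYYY.RRRRRRRR.Y........
262 ..YYYRRRRR..YYYYYY.RRRRRRR.YY..YYY..
263 .YYY.RRRRRYYYYYYYYYY.RRRRRRYYYYYYYYY
264 .YYY.RRRRRYYYYYYYYYYYRRRRRRYYYYYYYYY
265 ..YY.RRRRRYYYYYYYYYYY.RRRRRYY.YYYYYY
266 ..YY.RRRRRR..YYYYYYYYRRRRRRYY.YYYYYY
267 ..YY.RRRRRRRRRYYYYY.RRRRRRRYYYYYYYYY
268 ..YY.RRRRRRRRRRRRRRRRRRRRRRYYYYYY.YY
269 ..YYYRRRRRRRRRRRRRRRRRRRRRRYY.YYYY..
270 ..YYY....Y...RRRRRRRRRRRRRRY...YYYYY
271 ...YYYYY.........YYYY.RRRR.Y...YYYYY
272 ...YYYY...............YYYYYY...YYYYY
273 ...YYYY................YYYYY.....YYY
274 ...YY..................YY...YY...YYY
275 .......................YYYYYYY...YYY
```

The peg is through the hole: brass shows above the red plate. Releasing now.

Emit:
jog_arm([
  [0,0,0],
  [0,0,0],
  [0,0,0],
  [0,0,0],
  [0,0,0],
  [0,0,0],
  [0,0,0],
], twist=[0,0,0,0,0,0,0], jaw=0.0918)

```text
time: 28.95
tool_pos: [554.2, 192.2, 220.4]
tcp_rot: [3.142, 0.0, -3.138]
contact_force: [-0.9, 0.6, -0.6]
grip_width: 89.0
finger_force: 0.0
```

Emit:
jog_arm([
  [0,0,-0.03],
  [0,0,-0.045],
  [0.02,0,-0.045],
  [0.045,0,0],
  [0.045,0,0],
  [0.045,0,0],
  [0,0,0],
  [0,0,0],
], twist=[0,0,0,0,0,0,0,0])

```text
time: 29.95
tool_pos: [399.8, 191.7, 340.8]
tcp_rot: [3.141, 0.001, -3.138]
contact_force: [-0.0, 0.3, -0.2]
grip_width: 91.9
finger_force: 0.0
```

```bash
python3 - <<'E'
from h import *
from plant import bot
im=bot.capture("scene");p=bot.camera_params("scene");t=bot.capture("top");q=bot.camera_params("top")
print("scene: root,tip, bottom-of-hanging",proj(p,[[635,192,190],[597,192,232],[637,192,90]]).round().tolist())
def show(im,x0,x1,y0,y1):
  for r,row in enumerate(im[y0:y1:2,x0:x1].astype(int)): print(y0+2*r,''.join('R' if b[2]>90 and b[1]<b[2]*.5 and b[0]<b[2]*.6 else 'Y' if b[2]>120 and b[1]>.6*b[2] and b[0]<.55*b[2] else '#' if b.max()<70 else '.' for b in row))
show(im,375,425,240,350)
print("top root,tip",proj(q,[[635,192,190],[597,192,232],[637,192,90]]).round().tolist());show(t,235,285,170,270)
E
```

```text
scene: root,tip, bottom-of-hanging [[398.0, 279.0], [400.0, 254.0], [393.0, 311.0]]
240 YYYYYYYYYYYYYYYYYYYYYYYYYYYYYYYYYYYYYRRRRRRRRRRRRR
242 YYYYYYYYYYYYYYYYYYYYYYYYYYYYYYYYYYYYYYYRRRRR..YYYY
244 YYYYYYYYYYYYYYYYYYYYYYYYYYYYYYYYYYYYYYYYYYYYYYYYYY
246 YYYYYYYYYYYYYYYYYYYYYYYYYYYYYYYYYYYYYYYYYYYYYYYYYY
248 YYYYYYYYYYYYYYYYYYYYYYYYYYYYYYYYYYYYYYYYYYYYYYYYYY
250 YYYYYYYYYYYYYYYYYYYYYYYYYYYYYYYYYYYYYYYYYYYYYYYYYY
252 Y..YYY..YYYYYYYYYYYYYYYYYYYYYYYYYYYYYYYYYYYYYYYYYY
254 YYYYYYYYYYYYYYY..YYY.YYYYYYYYYYYYYYYYYYYYYYYYYYYYY
256 ..YYYYYYYYYYYY...YYYYYYYYYYYYY...YYY...YYYYYYYYYYY
258 ..YYYYYYYYYY.....YYYYYYYYYYYYY.......YYYYYYYYYYYYY
260 ..Y..YYYYYY.......Y.YYYYYYYY......YY.....Y.YYYYYY.
262 YYYYYY....YYYYYY....YYYYYYYYYYYYYYYYYYYYYYYY...YYY
264 YYYYYYY...YYYY......YYYYYYYYYYYYYYYYYYYYYYYYYYYYYY
266 Y......Y..YYY...YYYYYYYYYYYYYYYYYY....YYYYYYYYYYY.
268 YYYY....YYYYYY....YYYYYYYYYYYYYYYYYYYYYYYYYYYYY...
270 ...YYYYYY.YYYYYYYYYYYYYYYYYYYYYYYYYYY..YYYYYYY....
272 .YY..YYYY...YY.RR..............YYYYYYY..YYYYYYYYYY
274 YYYYYYYYY...YY.RY..............YRRRRRYY...YYYYYYY.
276 ....YYYYYY...YRR......
[... 4120 characters left out ...]
..................###########.......YYYY
246 .............................#########........YYYY
248 ...............##............########.........YYYY
250 ..............##..............#######.........YYYY
252 ...........###.................###.####.......YYYY
254 ........###.....................#.#.#.#.......YYYY
256 ......#..........................#.###........YYYY
258 ..............................................YYYY
260 ..............................................YYYY
262 ............YYY...YYY...........#.......Y....YYYYY
264 YYYYYYYYYYYYYYYYYYYYYY.............YYYYYYYYYYYYYYY
266 YYYYYYYYYYYYYYYYYYYYYYY...........YYYYYYYYYYYYYYYY
268 YYYYYYYYYYYYYYYYYYYYYYYY..........YYYYYYYYYYYYYYYY
```

The tag hangs vertically on the peg against the bar. I'll let it settle, then hand in.

Emit:
jog_arm([
  [0,0,0],
  [0,0,0],
  [0,0,0],
  [0,0,0],
  [0,0,0],
  [0,0,0],
  [0,0,0],
  [0,0,0],
], twist=[0,0,0,0,0,0,0,0])

```text
time: 31.05
tool_pos: [399.2, 191.7, 340.5]
tcp_rot: [3.141, 0.0, -3.138]
contact_force: [-0.4, 0.5, 0.0]
grip_width: 92.0
finger_force: 0.0
```

```bash
python3 -c "
from plant import bot
print(bot.close_job())"
```

```text
the job is handed in; nothing more can be done
None
```

The job is handed in at about 31 s: the pointer measured within about 1–2 mm of the red tab, and the scene and top images show the red tag hanging on the brass peg with the gripper clear; the hand-in returned no verdict.

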